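# Open the counter label printer by its hidden catch

### The job

The label printer on the deli counter needs a new roll, so open it up: feel along the flat grey panel in front of its cover for the flush recessed catch and press it in until the cover springs ajar, then push the cover gently back on its hinge with the fingertips until it stands upright by itself. Do not grip or lift anything, and leave the other things on the counter where they are.

Things in the scene. Friction and masses are not known exactly. Their poses are not given: they have to be found in the camera images.
- printer: Pale grey label printer fixed to the counter, 250 mm deep (its x) by 300 wide (its y) by 136 high; origin at the centre of its underside, x from its front (robot's side) to its rear, z up. On its top from the front: a 10 mm lip level with the panel, the flat dark grey panel, the cover. The display, lamps and two round keys on the cheeks beside the panel play no part.
- panel_mid (a point): Middle of the flat grey panel, on its surface, 128 mm above the counter (axes as the printer's). The panel is rigid, 60 mm wide along x (30 either side of this point) and 144 mm long along y (72 either side). The cheeks at its two ends and the shut cover at its rear stand 8 mm above it. The catch lies on its lengthwise centre line (y), up to 38 mm either side of this point.
- catch (a joint): Travel of the catch, m: 0 at rest, 0.006 fully in (down), sprung, 2 N at first, 5 N fully in; at 3 to 4 mm it frees the cover; it springs back. It is a grey push pad in an opening in the panel 40 mm (x) by 46 mm (y), its face 2 mm below the panel. Where the opening lies along the panel differs on every start and is not reported: feel or look for it.
- cover (a joint): Angle of the cover, rad: 0 shut and latched, 1.57 upright, stop at 1.85. When freed it springs up by itself, softly, in about a second, to somewhere between 0.7 and 1.15, and stops there; a hand above the panel may stop it sooner until it moves clear. From there some 1 N at its front edge, up and back, turns it; pressing down does not. Its stiff hinge holds it wherever it is left.
- cover_hinge (a point): Middle of the cover's hinge axis, at the rear of the printer, 130 mm above the counter; the axis runs along the printer's y. Axes as the printer's.
- cover_edge (a point): Middle of the cover's front edge (the robot's side), on the axis of its rounded nose of 6 mm radius; it moves with the cover, 151 mm from the hinge axis. The cover is a flat, slippery, pale grey slab 300 mm wide and 12 mm thick. Under it, 1 to 9 mm behind this point, a keeper bar 200 mm long stands 12 mm proud of its underside. x axis: from the edge to the hinge.
- spare_roll: Bystander: spare white label roll standing on end beside the printer's left side, 84 mm across, 100 mm high; origin at the centre of its underside.
- soup_tub: Bystander: amber tub with a white lid by the printer's right side, 96 mm across, 115 mm high; origin at the centre of its underside.
- pepper_mill: Bystander: dark wooden pepper mill, 56 mm across, 170 mm high, at the right, behind the tub; origin at the centre of its underside.
- sausage_pack: Bystander: black tray pack of sausages under clear film, 130 x 180 x 39 mm, at the front left; origin at the centre of its underside.
- steak_pack: Bystander: black tray pack of steaks under clear film, 130 x 180 x 39 mm, at the front right; origin at the centre of its underside.
- spatula: Bystander: spatula lying on the counter at the left; origin under its middle.
- sauce_cup: Bystander: white cup, 72 mm across, 70 mm high, at the right; origin at the centre of its underside.

How it is judged:
By the outcome, as a careful person would: the job done as asked, in the order asked, and still so for the second after the job is handed in, with the robot touching nothing.
It also fails if it takes over 54 s, if anything falls off the work surface, if the arm or the gripper's body presses on something with over 40 N, if the wrist force passes 120 N, or if a joint passes its speed limit or range.

### The arm

A 6-joint arm with a two-finger parallel gripper is mounted at the origin on the work surface. World frame = base frame: x ahead of the robot, y to its left, z up, the work surface at z = 0. Lengths are in mm, angles in rad, forces in N, time in s.
With the tool pointing down it reaches from about 325 to 775 mm from the base axis. Payload 5.5 kg.
Tool frame: the origin (TCP) lies between the finger pads; the fingertips stand 14 mm ahead of it and the grasp point (between the pads) lies 5 mm behind it (env.finger_overhang is the distance from the TCP to the fingertips, in mm); z points along the fingers, y is the direction in which the jaws open and shut (so a half turn about z gives the same grasp; the last joint's range is limited). The gripper opens to 88 mm and grips with 3 to 60 N. Pads are 20 mm wide; open, the fingers measure 115 mm over their backs; the gripper's body (75 mm by 178 mm) begins 61 mm behind the grasp point.
Start: joints at [-0.057, 0.091, 1.231, -0, 1.82, -0.057], TCP at [600.014, -0.003, 236.631] pointing down, gripper open.
Joint ranges: [-2.87, 2.87], [-0.86, 2.18], [0.17, 2.46], [-1.51, 4.65], [0.06, 2.69], [-2.65, 2.65]. Speed limits (rad/s): [2.57, 2.57, 3.01, 3.14, 3.14, 3.14].

### API

Orientations are given as a unit quaternion [x, y, z, w].
In Python, from workcell import env, cams, masks_of gives the robot as it stands. The module is installed in compiled form; this text tells all that it offers.
- The arm moves only by the shell command python3 -m jog 'ROWS' [OPENING] [FORCE]. ROWS is JSON, a list that holds one entry, the list of rows, each a list of 6 numbers: the shift along the tool's x, y, z in units of 25 cm (1.0 is 25 cm), then the turn, a rotation vector about the tool's x, y, z in units of 0.12 rad (1.0 is 0.12 rad). In form: [[[x, y, z, rx, ry, rz], ...]]. A call has 1 to 8 rows; each row shifts and turns the commanded pose from where the row before left it, along the tool's axes as they then stand; what a row does not reach is not made up. A row lasts 1/8 s, in which the tool goes at most 62.5 mm and 10.7 degrees, less where a joint would pass 70% of its speed; a pose out of reach is approached as far as the arm can. A call with a number of a shift or a turn outside -1 to 1 is refused whole. A call with a gripper value outside its range is refused whole. OPENING is the opening, from 0 (shut) to 1 (fully open), set as the call begins (- or left out, the last holds). The fingers move at their own pace and stop on an object; FORCE is the grip in N (left out, the last holds). Time passes only in rows, so rows that do not move let the fingers close. It gives the time, the measured TCP pose, the force and the opening at its end, in the units of the state.
- env.sense(): the state, without advancing time (a new reading comes with each control period).
- cams.camera(name): name is "scene" or "side" or "wrist"; returns a dict with "img" (420x560x3 uint8, blue, green, red), "K" (3x3 intrinsics, pixels), "R" (3x3) and "t" (3): a world point X has camera coordinates R X + t. Camera axes: x right, y down, z forward; pixel columns grow to the right and rows downward; lengths in mm; the calibration is good to about 2 mm. A picture is of the moment at which its call begins. There is no depth.
- env.finish_job(): hands the job in, once; it reports no verdict.
Trained networks look in a picture, given as the dict that the camera call returned (one of the last four; its "shot" number tells which), for a name from the list of things; names that differ only in an ending like _2 or _b are one class to them, and where a whole thing is asked for, a point or a joint stands for the part that bears it (a point fixed in the world has none). Each returns a list of dicts, best first, with "conf" (0 to 1); they miss things now and then, are a little off and sometimes report something else, mostly with a low value. They report only what shows in the picture. A call takes as long as a camera call.
- masks_of(picture, target): "pixels" (420x560 bool, what is visible of it) and "location" ([column, row] in pixels, amid what is visible of it).
The state is a dict: "t": time; "q": joint angles; "joint_velocities": joint speeds; "effort": joint torques, N m; "tcp_pos": TCP position; "eef_rot": TCP orientation; "force": force on the tool from outside, world axes, zero at the start; "moment": the same for the moment, N m; "width": finger opening in mm.
Only numpy, scipy, OpenCV 4.12 (cv2) and the standard library are available. Lean on these libraries where they do the work, as an engineer would, in place of code of your own. Each camera call takes 0.05 s, during which the arm holds its last target.

## Working session

There is one attempt and no reset: what is moved stays moved. The work goes in short steps, Python scripts to look and compute and a shell command to move; the robot and the scene stay as the last step left them, time stands still between calls to the robot, and variables do not carry over. Pictures are saved under pics/ and viewed, and the job is handed in when it is done.

```bash
mkdir -p pics
python3 - <<'E'
from workcell import env,cams,masks_of
import cv2
s=env.sense();print({k:s[k] for k in('t','tcp_pos','eef_rot','force','width')})
for n in("scene","side","wrist"):
    p=cams.camera(n);cv2.imwrite(f"pics/a_{n}.png",p["img"])
    print(n,p["K"].tolist(),p["R"].round(4).tolist(),p["t"].round(1).tolist())
    for t in("printer","cover_edge","panel_mid","catch","cover_hinge"):
        try:print(t,[(round(d["conf"],2),[round(float(v)) for v in d["location"]],int(d["pixels"].sum())) for d in masks_of(p,t)][:3])
        except Exception as e:print(t,e)
E
```

```text
{'t': 0.0, 'tcp_pos': array([ 5.99720725e+02, -1.01532747e-02,  2.35508483e+02]), 'eef_rot': array([ 7.07128822e-01,  7.07084059e-01, -6.58122835e-04, -7.27472723e-04]), 'force': array([ 0.60470344, -0.65812955,  0.02486546]), 'width': 87.8726678851912}
scene [[533.4659351035873, 0.0, 280.14081191178445], [0.0, 533.4659351035873, 209.57049954308545], [0.0, 0.0, 1.0]] [[-0.739, 0.6737, -0.0004], [0.5574, 0.6112, -0.562], [-0.3784, -0.4155, -0.8272]] [323.6, -249.6, 1768.5]
printer [(0.75, [251, 232], 9954)]
cover_edge [(0.91, [250, 226], 5241)]
panel_mid [(0.71, [254, 237], 9743)]
catch [(0.68, [199, 123], 171), (0.66, [282, 202], 161), (0.65, [395, 229], 2935)]
cover_hinge [(0.73, [252, 235], 10123), (0.54, [253, 226], 5224)]
side [[482.3918311863958, 0.0, 278.9623532227426], [0.0, 482.3918311863958, 206.6183880318593], [0.0, 0.0, 1.0]] [[0.9964, -0.0831, 0.0195], [-0.0467, -0.7222, -0.6901], [0.0714, 0.6866, -0.7235]] [-478.5, 124.1, 1271.4]
printer [(0.6, [320, 222], 9696)]
cover_edge [(0.68, [328, 207], 4729)]
panel_mid [(0.6, [316, 221], 9626)]
catch [(0.49, [280, 198], 145)]
cover_hinge [(0.61, [318, 222], 9731)]
wrist [[324.51730966076013, 0.0, 281.59264825263136], [0.0, 324.51730966076013, 216.91720669676837], [0.0, 0.0, 1.0]] [[1.0, -0.0003, 0.0016], [-0.0007, -0.9637, 0.2669], [0.0015, -0.2669, -0.9637]] [-600.1, -33.2, 388.8]
printer [(0.6, [271, 137], 82887)]
cover_edge [(0.68, [277, 146], 62057)]
panel_mid [(0.98, [275, 134], 83060)]
catch [(0.7, [140, 154], 2505)]
cover_hinge [(0.69, [273, 136], 82659)]
```

View pics/a_scene.png

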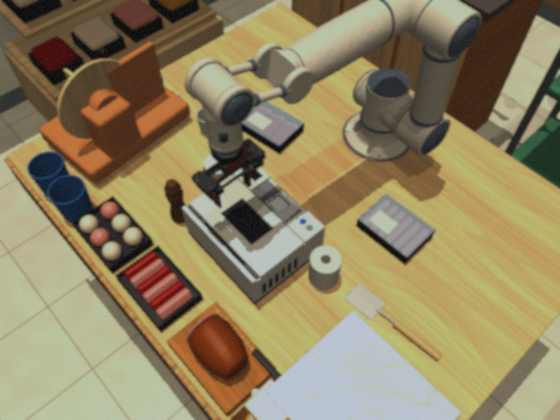

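View pics/a_side.png

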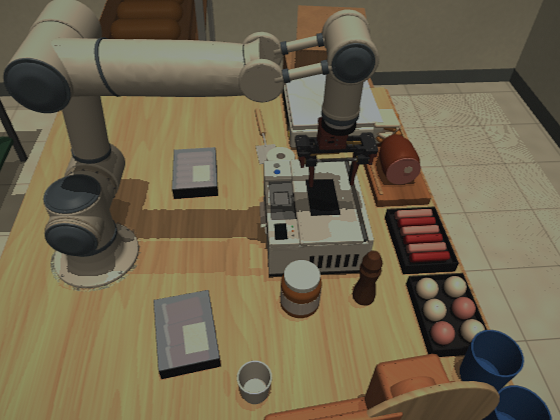

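View pics/a_wrist.png

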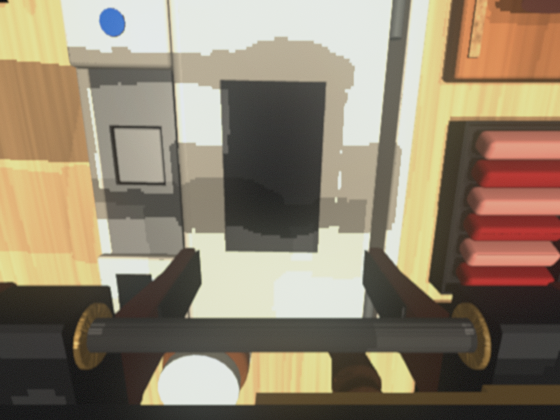

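Scene, side and wrist agree: the printer faces the robot with little yaw. In the wrist view the panel spans about (90,68)-(183,250), with the catch outlined at about (112–164, 125–185).

```bash
cat > h.py <<'E'
import numpy as np
def ray(p,uv,z):
    K,R,t=map(np.array,(p["K"],p["R"],p["t"]))
    d=R.T@np.linalg.solve(K,np.array([uv[0],uv[1],1.]));c=-R.T@t
    return c+d*(z-c[2])/d[2]
def proj(p,X):
    c=p["R"]@np.array(X,float)+p["t"];u=p["K"]@c;return u[:2]/u[2]
E
python3 - <<'E'
from workcell import env,cams,masks_of
import cv2,numpy as np
from h import *
p=cams.camera("wrist")
im=p["img"];cv2.imwrite("pics/b.png",cv2.resize(im[40:280,60:260],None,fx=3,fy=2.5,interpolation=cv2.INTER_CUBIC)[:600])
m=[d for d in masks_of(p,"catch")][0]
r,c=np.where(m["pixels"]);print("catch mask",m["conf"],c.min(),c.max(),r.min(),r.max(),c.mean(),r.mean(), ray(p,(c.mean(),r.mean()),126).round(1))
for n,uv,z in [("pan FL",(90,68),128),("pan RL",(172,68),128),("pan FR",(105,255),128),("pan RR",(183,250),128),("c1",(111,126),128),("c2",(162,126),128),("c3",(115,184),128),("c4",(165,184),128),("hinge",(395,60),136)]:
    print(n,ray(p,uv,z).round(1))
E
```

```text
catch mask 0.96 114 165 128 181 140.04904306220095 154.140350877193 [488.9  51.1 126. ]
pan FL [460.6 113.  128. ]
pan RL [520.2 113.  128. ]
pan FR [450.3 -32.8 128. ]
pan RR [516.7 -28.4 128. ]
c1 [470.2  72.4 128. ]
c2 [508.9  72.4 128. ]
c3 [467.1  27.9 128. ]
c4 [506.9  27.8 128. ]
hinge [679.4 116.9 136. ]
```

View pics/b.png

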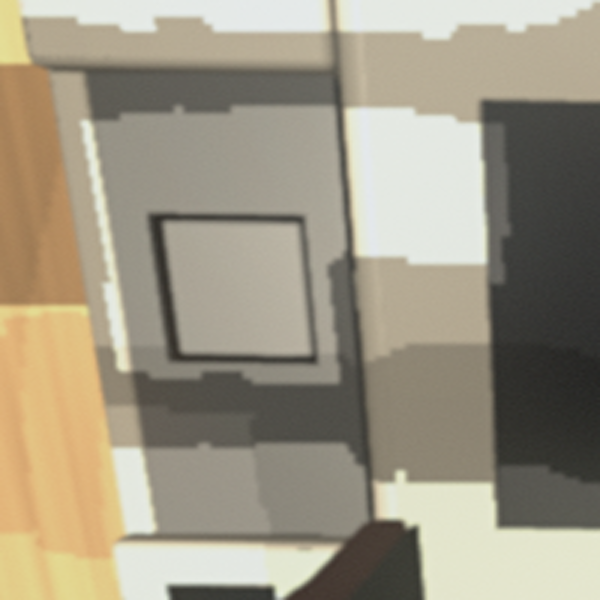

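```bash
python3 -m jog '[[[0.1,-0.23,0,0,0,0],[0.1,-0.23,0,0,0,0],[0,0,0,0,0,-1],[0,0,0,0,0,-1],[0,0,0,0,0,-1],[0,0,0,0,0,-1],[0,0,0,0,0,-1],[0,0,0,0,0,-1]]]' 0 10; python3 -m jog '[[[0,0,0,0,0,-1],[0,0,0,0,0,-1],[0,0,0,0,0,-1],[0,0,0,0,0,-1],[0,0,0,0,0,-1],[0,0,0,0,0,-1],[0,0,0,0,0,-0.7],[0,0,0,0,0,0]]]'
python3 - <<'E'
from workcell import env,cams
import cv2,numpy as np
from scipy.spatial.transform import Rotation as Ro
s=env.sense();print(s['t'],s['q'],s['tcp_pos'],s['force'],s['width']);print(Ro.from_quat(s['eef_rot']).as_matrix().round(3))
for n in("wrist","side"):
    p=cams.camera(n);cv2.imwrite(f"pics/c_{n}.png",p["img"])
np.savez("c.npz",**{k:np.array(p[k]) for k in "KRt"})
E
```

```text
t: 2.0
tcp_pos: [485.4, 49.8, 236.7]
eef_rot: [0.411, 0.912, 0.0, 0.0]
force: [0.7, -0.3, -0.6]
width: 11.2
t: 3.0
tcp_pos: [485.4, 49.9, 236.7]
eef_rot: [0.024, 1.0, 0.0, 0.0]
force: [0.5, -0.3, -0.3]
width: 0.2
3.0 [ 3.25828009e-02 -2.10658177e-01  1.52043892e+00  3.56565079e-05
  1.83161312e+00 -1.49065181e+00] [485.3772288   49.85016337 236.72883755] [ 0.45902152 -0.33624971 -0.26403768] 0.18435698940482287
[[-0.999  0.048  0.   ]
 [ 0.048  0.999  0.   ]
 [-0.     0.    -1.   ]]
```

View pics/c_wrist.png

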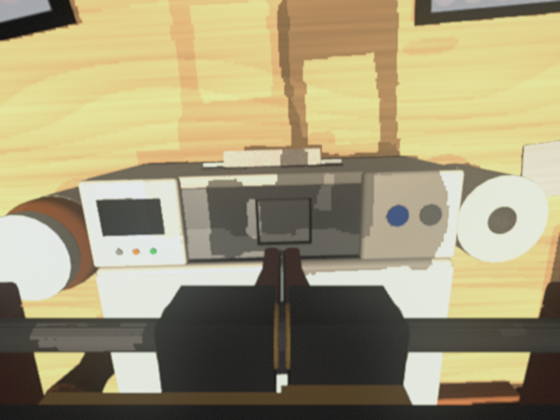

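View pics/c_side.png

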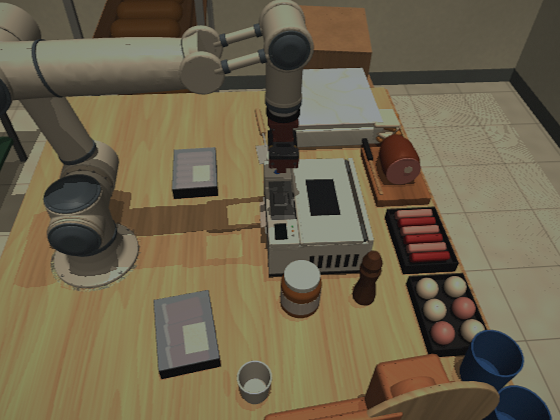

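The wrist view is now nearly square to the printer. The opening is at (257–311, 197–243) and the shut fingers are centred on it in y. I'll measure again from this view.

Run:
```python
from workcell import env,cams,masks_of
from h import *
p=cams.camera("wrist")
for n,uv,z in [("c1",(257,198),128),("c2",(311,197),128),("c3",(257,243),128),("c4",(311,243),128),("panFL",(361,174),128),("panFR",(183,176),128),("coverL",(450,261),136),("coverR",(98,265),136),("prFR",(82,182),136),("prFL",(462,171),136)]:
    print(n,ray(p,uv,z).round(1))
```

```text
c1 [466.7  29.5 128. ]
c2 [468.   73.1 128. ]
c3 [505.2  26.9 128. ]
c4 [507.4  72.1 128. ]
panFL [451.3 113.1 128. ]
panFR [446.  -27.9 128. ]
coverL [525.8 185.8 136. ]
coverR [ 515.2 -105.4  136. ]
prFR [ 445.8 -103.9  136. ]
prFL [451.5 188.3 136. ]
```

```bash
python3 -m jog '[[[0,0,0.18,0,0,0],[0,0,0.16,0,0,0],[0,0,0.04,0,0,0],[0,0,0.01,0,0,0],[0,0,0.006,0,0,0],[0,0,0,0,0,0]]]'
```

```text
t: 3.9
tcp_pos: [486.1, 49.9, 139.5]
eef_rot: [0.023, 1.0, 0.0, 0.001]
force: [-0.6, 0.9, 3.1]
width: 0.9
```

```bash
python3 -m jog '[[[0,0,0.006,0,0,0],[0,0,0.006,0,0,0]]]'; python3 -m jog '[[[0,0,0.004,0,0,0],[0,0,0,0,0,0]]]'
```

```text
t: 4.15
tcp_pos: [486.1, 49.9, 135.4]
eef_rot: [0.023, 1.0, 0.0, 0.001]
force: [0.7, 0.1, 3.9]
width: 0.4
t: 4.4
tcp_pos: [486.1, 49.9, 134.3]
eef_rot: [0.023, 1.0, 0.0, 0.001]
force: [1.9, 0.7, 4.6]
width: 0.4
```

```bash
python3 -m jog '[[[0,0,0,0,0,0],[0,0,0,0,0,0],[0,0,0,0,0,0],[0,0,0,0,0,0]]]'
python3 - <<'E'
from workcell import cams
import cv2
p=cams.camera("side");cv2.imwrite("pics/d_side.png",cv2.resize(p["img"][80:320,200:440],None,fx=2.5,fy=2.5))
E
```

```text
t: 4.9
tcp_pos: [486.1, 49.9, 134.4]
eef_rot: [0.023, 1.0, 0.0, 0.001]
force: [1.9, 0.7, 5.5]
width: 0.5
```

View pics/d_side.png

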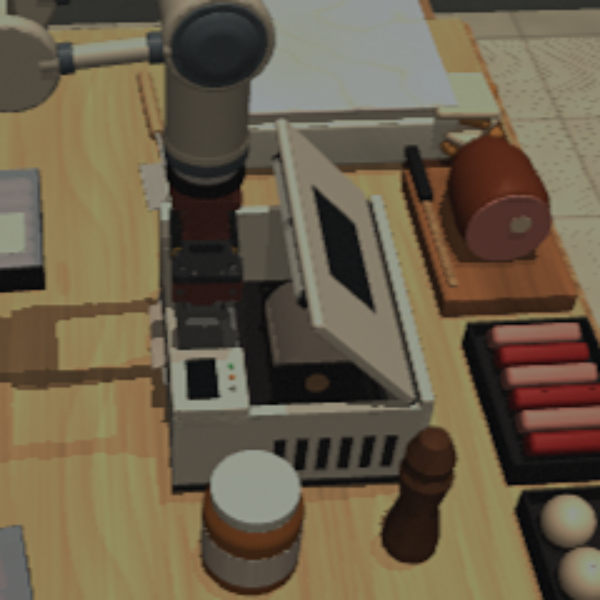

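The cover has sprung ajar: the nose runs from about (285,125) to (320,325) in this crop. Next I'll lift off, tilt the fingers and measure the angle.

```bash
python3 -m jog '[[[0,0,-0.06,0,0,0],[0,0,-0.1,0,0,0],[0.02,0,-0.12,0,0,0],[0,0,0,0,-1,0],[0,0,0,0,-1,0],[0,0,0,0,-1,0],[0,0,0,0,0,0]]]'
python3 - <<'E'
from workcell import cams,env,masks_of
import cv2
from h import *
from scipy.spatial.transform import Rotation as Ro
s=env.sense();print(s['tcp_pos'],s['q'].round(2),Ro.from_quat(s['eef_rot']).as_matrix().round(3).tolist())
ey=np.array([.045,.999,0]);ex=np.array([.999,-.045,0])
pm=np.array([486,42,128.]);hinge=pm+ex*187;hinge[2]=130;print(hinge)
for n in("side","scene","wrist"):
    p=cams.camera(n);im=p["img"].copy()
    d=masks_of(p,"cover_edge")
    print(n,[(round(x["conf"],2),x["pixels"].sum()) for x in d])
    if d:
        c,_=cv2.findContours(d[0]["pixels"].astype(np.uint8),0,2);cv2.drawContours(im,c,-1,(0,255,0),1)
    for th,col in((.7,(255,0,0)),(.9,(0,0,255)),(1.1,(0,255,255))):
        e=hinge-ex*151*np.cos(th)+np.array([0,0,151*np.sin(th)])
        q=[proj(p,e+ey*a) for a in(-150,150)];cv2.line(im,*[tuple(int(round(v)) for v in x) for x in q],col,1)
    if n=="wrist":cv2.imwrite("pics/e_wrist.png",im)
    else:
        c0=(190,70) if n=="side" else (150,110)
        cv2.imwrite(f"pics/e_{n}.png",cv2.resize(im[c0[1]:c0[1]+200,c0[0]:c0[0]+200],None,fx=3,fy=3))
E
```

```text
t: 5.82
tcp_pos: [478.9, 50.2, 203.2]
eef_rot: [0.023, 0.984, -0.004, 0.179]
force: [0.1, 0.3, 0.2]
width: 0.3
[478.86828421  50.23690963 203.24674211] [ 0.06 -0.57  1.89 -0.04  1.47 -1.47] [[-0.935, 0.046, 0.351], [0.043, 0.999, -0.016], [-0.352, 0.0, -0.936]]
[672.813  33.585 130.   ]
side [(0.66, np.int64(2730))]
scene [(0.93, np.int64(5426)), (0.54, np.int64(11379)), (0.21, np.int64(585))]
wrist [(0.81, np.int64(4329))]
```

View pics/e_side.png

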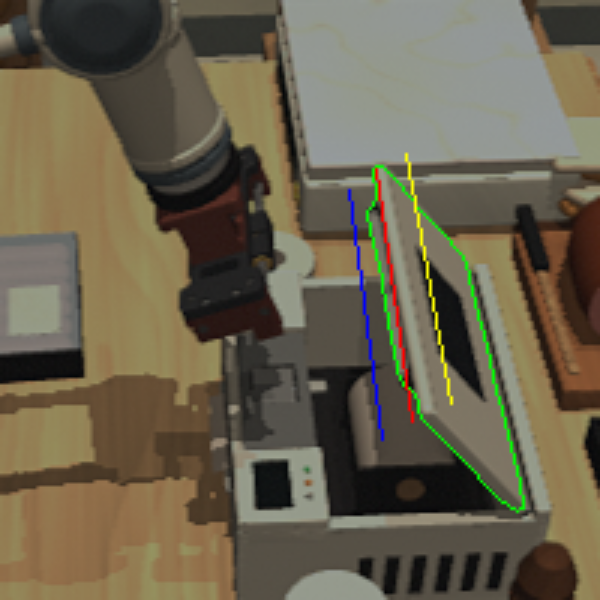

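View pics/e_scene.png

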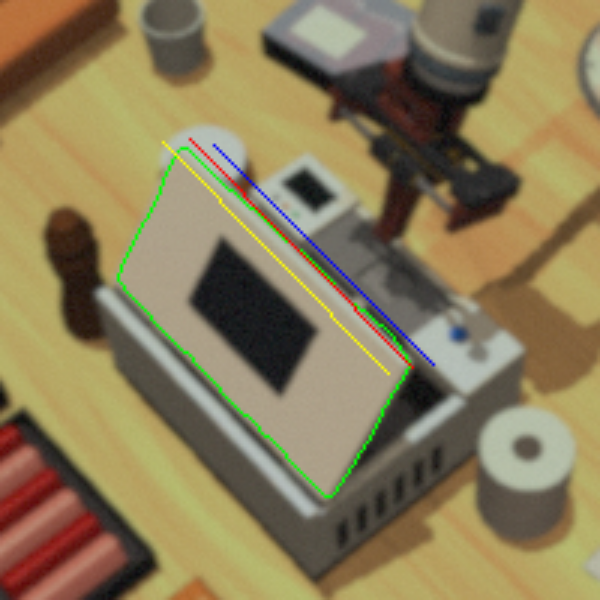

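View pics/e_wrist.png

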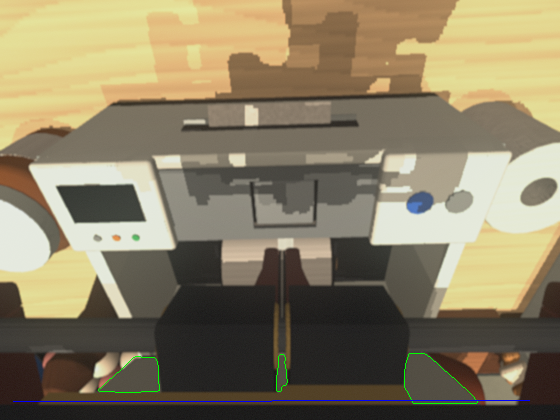

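Side and scene both put the cover at about 0.92–0.95 rad. I'll move the tilted fingertips up under the nose.

```bash
python3 -m jog '[[[-0.1,0,0.02,0,0,0],[-0.1,0,0.02,0,0,0],[-0.06,0,0.02,0,0,0],[-0.03,0,0,0,0,0],[0,0,0,0,0,0]]]'; python3 -m jog '[[[-0.02,0,-0.004,0,0,0],[-0.02,0,-0.004,0,0,0],[-0.02,0,-0.004,0,0,0],[-0.02,0,-0.004,0,0,0],[0,0,0,0,0,0]]]';  python3 - <<'E'
from workcell import cams
import cv2
p=cams.camera("side");cv2.imwrite("pics/f_side.png",cv2.resize(p["img"][60:300,190:430],None,fx=2.5,fy=2.5))
E
```

```text
t: 6.75
tcp_pos: [553.7, 46.6, 215.0]
eef_rot: [0.023, 0.984, -0.004, 0.178]
force: [-0.1, 0.5, -0.7]
width: 0.1
t: 7.38
tcp_pos: [571.0, 45.8, 226.2]
eef_rot: [0.023, 0.984, -0.004, 0.179]
force: [0.4, 0.5, 1.0]
width: 0.5
```

View pics/f_side.png

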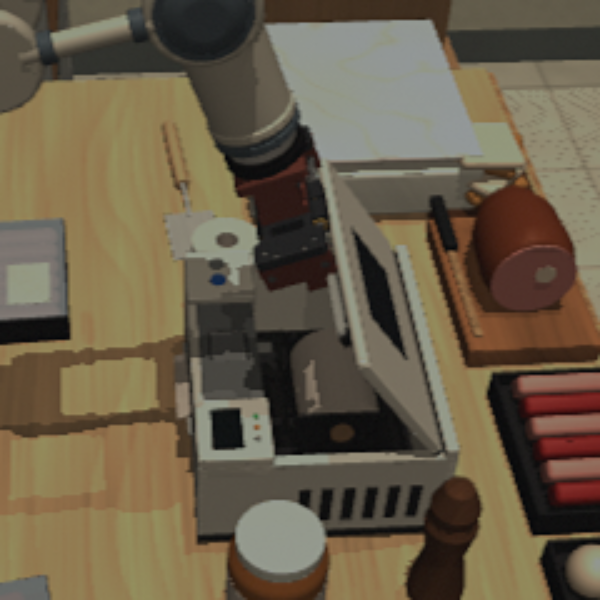

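The gripper is now close under the front edge at about (330,270), with no contact force yet. I'll continue along the arc.

```bash
python3 -m jog '[[[-0.025,0,-0.005,0,0,0],[-0.025,0,-0.005,0,0,0],[-0.025,0,-0.005,0,0,0],[-0.025,0,-0.005,0,0,0],[-0.025,0,-0.005,0,0,0],[0,0,0,0,0,0]]]';  python3 - <<'E'
from workcell import cams
import cv2
for n,c in(("side",(190,60)),("scene",(150,90))):
    p=cams.camera(n);cv2.imwrite(f"pics/g_{n}.png",cv2.resize(p["img"][c[1]:c[1]+240,c[0]:c[0]+240],None,fx=2.5,fy=2.5))
E
```

```text
t: 8.18
tcp_pos: [598.2, 44.5, 243.1]
eef_rot: [0.023, 0.984, -0.004, 0.179]
force: [-1.2, -0.7, 0.9]
width: 0.4
```

View pics/g_side.png

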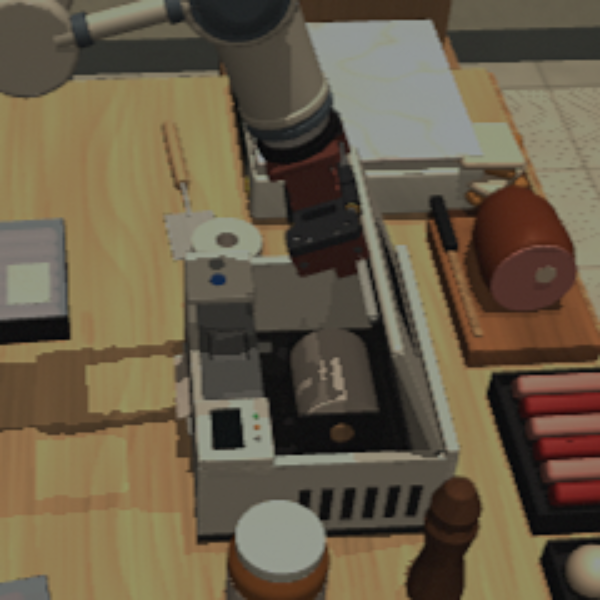

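View pics/g_scene.png

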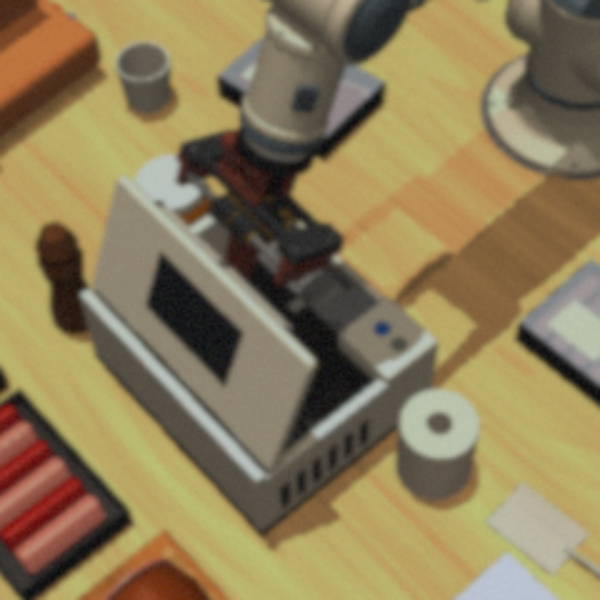

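The fingers are pushing it; the cover is now near 1.2 rad.

```bash
python3 -m jog '[[[-0.027,0,0,0,0,0],[-0.027,0,0,0,0,0],[-0.027,0,0,0,0,0],[-0.027,0,0,0,0,0],[-0.027,0,0,0,0,0],[-0.027,0,0,0,0,0],[-0.027,0,0,0,0,0],[-0.027,0,0.003,0,0,0]]]';python3 -m jog '[[[-0.01,0,0,0,0,0],[0,0,0,0,0,0]]]'
cat > ang.py <<'E'
import sys,cv2
from workcell import cams
from h import *
ey=np.array([.045,.999,0]);ex=np.array([.999,-.045,0])
hinge=np.array([672.8,33.6,130.])
for n,c in(("side",(190,60)),("scene",(150,90))):
    p=cams.camera(n);im=cv2.resize(p["img"][c[1]:c[1]+240,c[0]:c[0]+240],None,fx=2.5,fy=2.5)
    for th,col in((1.47,(255,0,0)),(1.57,(0,0,255)),(1.67,(0,255,255))):
        e=hinge-ex*151*np.cos(th)+np.array([0,0,151*np.sin(th)])
        pts=[(proj(p,x)-c)*2.5 for x in(hinge-150*ey,e-150*ey,e+150*ey,hinge+150*ey)]
        cv2.polylines(im,[np.array(pts).round().astype(np.int32)],False,col,1)
    cv2.imwrite(f"pics/{sys.argv[1]}_{n}.png",im)
E
python3 ang.py i
```

```text
t: 9.28
tcp_pos: [648.9, 42.2, 261.2]
eef_rot: [0.023, 0.984, -0.004, 0.179]
force: [-0.6, -0.5, -0.8]
width: 0.7
t: 9.52
tcp_pos: [651.0, 42.1, 262.1]
eef_rot: [0.023, 0.984, -0.004, 0.179]
force: [-0.6, 0.2, -0.3]
width: 0.3
```

View pics/i_side.png

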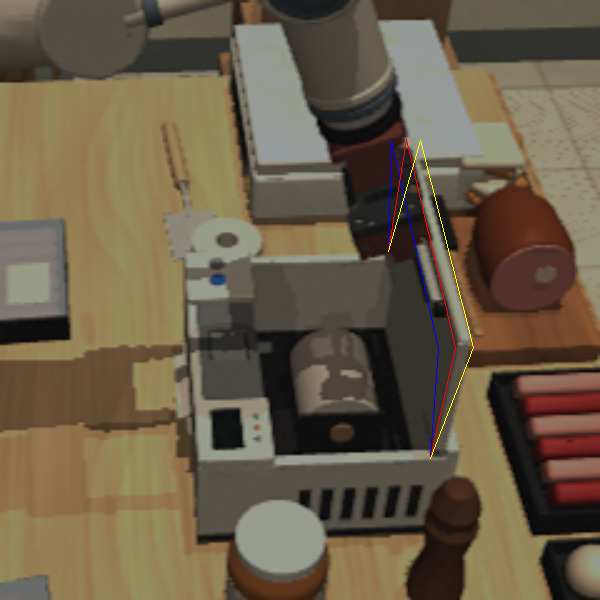

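View pics/i_scene.png

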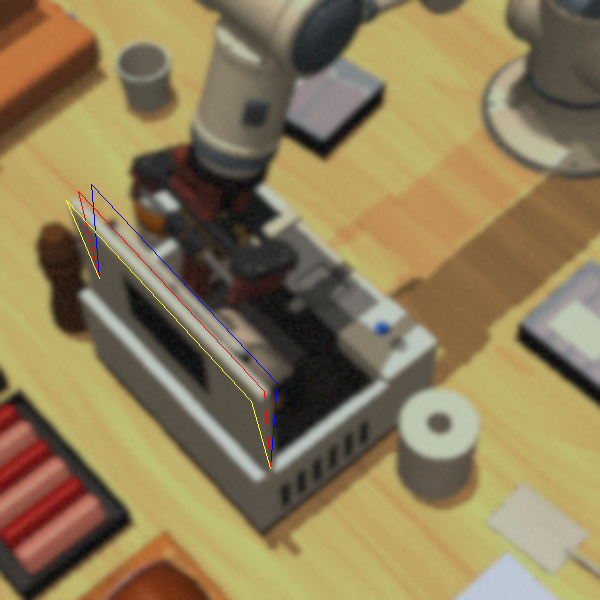

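The cover reads about 1.57–1.6 rad: its edge lies between the 1.57 and 1.67 lines from the side and on the 1.57 line in the scene view. I'll back off along the face normal, then check again.

```bash
python3 -m jog '[[[0.03,0,0,0,0,0],[0.1,0,0,0,0,0],[0.15,0,0,0,0,0],[0.15,0,-0.1,0,0,0],[0,0,-0.2,0,0,0],[0,0,-0.2,0,0,0],[0,0,0,0,0,0],[0,0,0,0,0,0]]]';python3 ang.py j
```

```text
t: 10.62
tcp_pos: [506.1, 48.9, 340.4]
eef_rot: [0.023, 0.984, -0.004, 0.179]
force: [0.0, -0.3, -1.1]
width: 0.8
```

View pics/j_side.png

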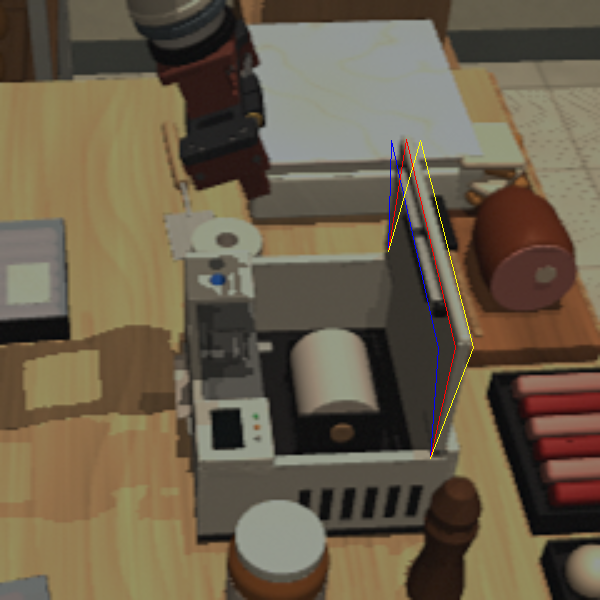

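View pics/j_scene.png

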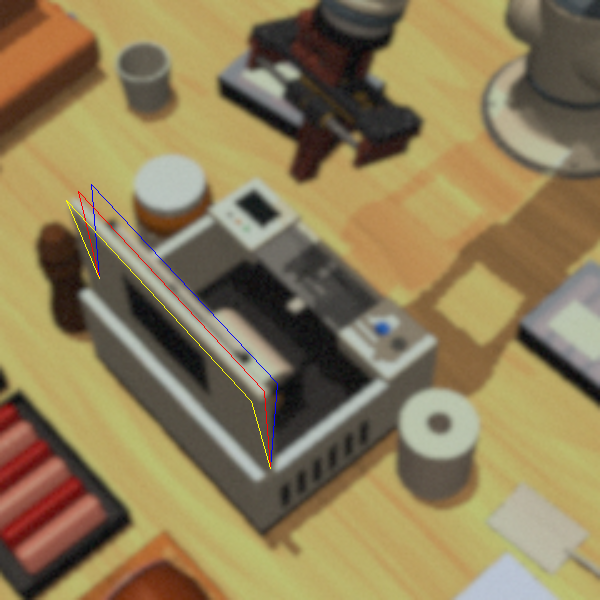

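The cover stays upright on its own, with its nose still on or just behind the 1.57 line in both views. The arm is clear and the bystanders have not moved.

```bash
python3 -c "
from workcell import env
print(env.finish_job())"
```

```text
the job is handed in; nothing more can be done
None
```

The label printer is open: the cover stands upright by itself, and I handed the job in at about 10.7 s of the 54 s allowed.

- **Catch:** I found it by camera, about 9 mm left of the middle of the panel, rather than by feeling for it. I pressed it with the shut fingertips until the force reached about 5 N, and the cover sprang up to about 0.93 rad.
- **Cover:** I pushed it back under its front edge with the tilted fingertips, then withdrew. The force stayed around 1 N throughout, and nothing was gripped or lifted.
- **Last checks:** After I backed off, the pictures put the cover at about 1.57 to 1.6 rad. The side camera read slightly past upright and the scene camera almost exactly upright, within the roughly 2 mm calibration. The cover did not move after I let go. The hand was clear of everything, and the bystanders in the last pictures looked unmoved by eye; I did not measure them.

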